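Rack the washed cutting boards in liner order

TASK

Move the row of four washed cutting boards from the wire drying rack to the steel storage rack, so that they stand there in the same order as the coloured slot liners: each board in the slot whose liner has its colour. Lower each one gently, without dropping it, until it stands upright on its liner, centred front to back in the slot, and let go. Leave the shaker and the juice bottle standing where they are.

Things in the scene. Friction and masses are not known exactly. Their poses are not given: they have to be found in the camera images.
- board_red_center (a point): red cutting board, 220 long x 130 high x 12 mm thick, 0.33 kg, on its long edge in the grey drying rack. Point: its centre, 65 mm above its lower edge; x along its length, y through its thickness, z up. Pinch it at the middle of the upper edge. Rack: floor 10 mm above the table, places 68 mm apart (56 mm free between boards), wire hoops up to 71 mm above the table beside each board.
- board_blue_center (a point): blue cutting board, 220 long x 130 high x 12 mm thick, 0.33 kg, on its long edge in the grey drying rack. Point: its centre, 65 mm above its lower edge; x along its length, y through its thickness, z up. Pinch it at the middle of the upper edge. Rack: floor 10 mm above the table, places 68 mm apart (56 mm free between boards), wire hoops up to 71 mm above the table beside each board.
- board_green_center (a point): green cutting board, 220 long x 130 high x 12 mm thick, 0.33 kg, on its long edge in the grey drying rack. Point: its centre, 65 mm above its lower edge; x along its length, y through its thickness, z up. Pinch it at the middle of the upper edge. Rack: floor 10 mm above the table, places 68 mm apart (56 mm free between boards), wire hoops up to 71 mm above the table beside each board.
- board_yellow_center (a point): yellow cutting board, 220 long x 130 high x 12 mm thick, 0.33 kg, on its long edge in the grey drying rack. Point: its centre, 65 mm above its lower edge; x along its length, y through its thickness, z up. Pinch it at the middle of the upper edge. Rack: floor 10 mm above the table, places 68 mm apart (56 mm free between boards), wire hoops up to 71 mm above the table beside each board.
- liner_red: red liner strip in a slot of the steel storage rack, ending in 26 x 40 mm red tabs front and back; fixed. Origin: mid-slot, on the surface the board's lower edge stands on, 10 mm above the table; x along the slot, y across, z up. Slots: 68 mm apart, 18 mm wide, flaring from 42 mm above the origin to 34 mm at the top, 63 mm above it; dividers 200 mm long. Empty at the start.
- liner_blue: blue liner strip in a slot of the steel storage rack, ending in 26 x 40 mm blue tabs front and back; fixed. Origin: mid-slot, on the surface the board's lower edge stands on, 10 mm above the table; x along the slot, y across, z up. Slots: 68 mm apart, 18 mm wide, flaring from 42 mm above the origin to 34 mm at the top, 63 mm above it; dividers 200 mm long. Empty at the start.
- liner_green: green liner strip in a slot of the steel storage rack, ending in 26 x 40 mm green tabs front and back; fixed. Origin: mid-slot, on the surface the board's lower edge stands on, 10 mm above the table; x along the slot, y across, z up. Slots: 68 mm apart, 18 mm wide, flaring from 42 mm above the origin to 34 mm at the top, 63 mm above it; dividers 200 mm long. Empty at the start.
- liner_yellow: yellow liner strip in a slot of the steel storage rack, ending in 26 x 40 mm yellow tabs front and back; fixed. Origin: mid-slot, on the surface the board's lower edge stands on, 10 mm above the table; x along the slot, y across, z up. Slots: 68 mm apart, 18 mm wide, flaring from 42 mm above the origin to 34 mm at the top, 63 mm above it; dividers 200 mm long. Empty at the start.
- shaker_center (a point): Bystander: steel seasoning shaker, 63 mm across, 97 mm high, loose, standing between the two racks; the point is on its axis 50 mm above its foot.
- juice_center (a point): Bystander: small orange juice bottle with a green cap, 60 mm across, 130 mm high, loose, standing between the two racks; the point is on its axis 65 mm above its foot.

How it is judged:
At the end, for the whole second after the job is handed in: Each board stands on the liner of its own colour: its centre within 30 mm of the slot's middle along the slot, within 20 mm across it and 55 to 72 mm above the liner's surface, upright within 0.22 rad (12.6 degrees), at rest (under 20 mm/s) and released (x of board_red_center in the frame of liner_red between -0.03 and 0.03 m and y of board_red_center in the frame of liner_red between -0.02 and 0.02 m and z of board_red_center in the frame of liner_red between 0.055 and 0.072 m and angle between the z axis of board_red_center and the z axis of liner_red, either way round below 0.22 rad and linear speed of each of board_red, board_blue, board_green, board_yellow below 0.02 m/s and x of board_blue_center in the frame of liner_blue between -0.03 and 0.03 m and y of board_blue_center in the frame of liner_blue between -0.02 and 0.02 m and z of board_blue_center in the frame of liner_blue between 0.055 and 0.072 m and angle between the z axis of board_blue_center and the z axis of liner_blue, either way round below 0.22 rad and x of board_green_center in the frame of liner_green between -0.03 and 0.03 m and y of board_green_center in the frame of liner_green between -0.02 and 0.02 m and z of board_green_center in the frame of liner_green between 0.055 and 0.072 m and angle between the z axis of board_green_center and the z axis of liner_green, either way round below 0.22 rad and x of board_yellow_center in the frame of liner_yellow between -0.03 and 0.03 m and y of board_yellow_center in the frame of liner_yellow between -0.02 and 0.02 m and z of board_yellow_center in the frame of liner_yellow between 0.055 and 0.072 m and angle between the z axis of board_yellow_center and the z axis of liner_yellow, either way round below 0.22 rad); the robot touches nothing.
It fails at once if the shaker is knocked over or pushed more than 30 mm (distance of shaker_center from where it was at the start of the episode above 0.03 m or angle between shaker_center's own z axis and vertical above 0.35 rad).
It fails at once if the juice bottle is knocked over or pushed more than 30 mm (distance of juice_center from where it was at the start of the episode above 0.03 m or angle between juice_center's own z axis and vertical above 0.35 rad).
It fails at once if a board is dropped or rammed into its slot (moving faster than 0.5 m/s within the last 35 mm above its liner) ((horizontal distance between board_red_center and liner_red below 0.04 m and z of board_red_center in the frame of liner_red below 0.1 m and linear speed of board_red above 0.5 m/s) or (horizontal distance between board_blue_center and liner_blue below 0.04 m and z of board_blue_center in the frame of liner_blue below 0.1 m and linear speed of board_blue above 0.5 m/s) or (horizontal distance between board_green_center and liner_green below 0.04 m and z of board_green_center in the frame of liner_green below 0.1 m and linear speed of board_green above 0.5 m/s) or (horizontal distance between board_yellow_center and liner_yellow below 0.04 m and z of board_yellow_center in the frame of liner_yellow below 0.1 m and linear speed of board_yellow above 0.5 m/s)).
It also fails if it takes over 106 s, if anything falls off the work surface, if the arm or the gripper's body presses on something with over 40 N, if the wrist force passes 120 N, or if a joint passes its speed limit or range.

ROBOT

A 6-joint arm with a two-finger parallel gripper is mounted at the origin on the work surface. World frame = base frame: x ahead of the robot, y to its left, z up, the work surface at z = 0. Lengths are in m, angles in rad, forces in N, time in s.
With the tool pointing down it reaches from about 0.375 to 0.9 m from the base axis. Payload 3.1 kg.
Tool frame: the origin (TCP) lies at the very end of the fingers, on their centre line; the grasp point (between the pads) lies 19 mm behind it (manip.grasp_offset is the distance from the TCP to the grasp point, in m); y points along the fingers, z is the direction in which the jaws open and shut, and the axes are right-handed (so a half turn about y gives the same grasp; the last joint's range is limited). The gripper opens to 85 mm and grips with 20 to 120 N. Pads are 22 mm wide; open, the fingers measure 114 mm over their backs; the gripper's body (76 mm by 85 mm) begins 54 mm behind the grasp point. The pads swing forward as they close: fully open they stand 13 mm farther back than shut.
Start: joints at [1.054, 0.527, 1.433, -0, 1.181, -0.178], TCP at [0.208, 0.589, 0.231] pointing down, gripper open.
Joint ranges: [-3.08, 3.08], [-0.75, 2.2], [0.22, 2.44], [-1.43, 4.57], [0, 2.65], [-2.85, 2.85]. Speed limits (rad/s): [2.79, 2.79, 3.14, 3.14, 3.14, 3.14].

INTERFACE

Orientations are given as a unit quaternion [x, y, z, w].
In Python, from station import manip gives the robot as it stands.
- The arm moves only by the tool apply_moves, never from a script. Its argument "motion" is a list of rows, each a list of 5 numbers: the finger opening in mm, from 0 to 85.4, then the shift along the tool's x, y, z in units of 30 mm (1.0 is 30 mm), then the turn about the tool's y in units of 10 degrees (1.0 is 10 degrees). In form: [[fingers, x, y, z, twist], ...]. A call has 1 to 12 rows; each row is the pose to reach, as a shift and turn from the pose commanded when the call began, along the tool's axes at that moment; what a row does not reach only later rows make up. A row lasts 1/8 s, in which the tool goes at most 62.5 mm and 10.7 degrees, less where a joint would pass 70% of its speed; a pose out of reach is approached as far as the arm can. A call with a gripper value outside its range is refused whole. The fingers move at their own pace and stop on an object; "squeeze" is the grip in N (left out, the last holds). Time passes only in rows, so rows that repeat a pose let the fingers close. It gives the time, the measured TCP pose, the force and the opening at its end, in the units of the state.
- manip.sense(): the state, without advancing time (a new reading comes with each control period).
- manip.snapshot(name): name is "scene" or "top"; returns the picture (480x640x3 uint8, red, green, blue); there is no depth.
- manip.get_calibration(name): a dict with "intrinsics" (3x3 intrinsics, pixels), "extrinsics" (4x4, takes a point from camera to world coordinates). Camera axes: x right, y up, looking along -z (the intrinsics and any distortion apply to the point x, -y, -z); pixel columns grow to the right and rows downward; lengths in m; the calibration is good to about 2 mm. A picture is of the moment at which its call begins. get_calibration takes no time and is no camera call.
- manip.sign_off(): hands the job in, once; it reports no verdict.
The state is a dict: "t": time; "q": joint angles; "qd": joint speeds; "tau": joint torques, N m; "tcp_pos": TCP position; "tool_rot": TCP orientation; "force": force on the tool from outside, world axes, zero at the start; "ft_torque": the same for the moment, N m; "finger_gap": opening from 0.0 (shut) to 1.0 (fully open).
Only numpy, scipy, OpenCV 4.12 (cv2) and the standard library are available. Lean on these libraries where they do the work, as an engineer would, in place of code of your own. Each camera call takes 0.05 s, during which the arm holds its last target.

## Working session

There is one attempt and no reset: what is moved stays moved. The work goes in short steps, Python scripts to look and compute and a tool call to move; the robot and the scene stay as the last step left them, time stands still between calls to the robot, and variables do not carry over. Pictures are saved under pics/ and viewed, and the job is handed in when it is done.

Besides the shell and the picture viewer there is one more tool, called after "Call:" by a JSON object that holds its "name" and its "arguments", one argument or row to a line. apply_moves: Moves the arm, as the interface text tells. Its arguments: {"type":"object","properties":{"motion":{"type":"array"},"squeeze":{"type":"number"}},"required":["motion"]}

```bash
ls; mkdir -p pics; python3 - <<'E'
from station import manip
import cv2
s=manip.sense(); print({k:s[k] for k in('t','tcp_pos','tool_rot','finger_gap','force')}); print(manip.grasp_offset)
for n in('scene','top'):
    cv2.imwrite(f'pics/{n}0.png',manip.snapshot(n)[:,:,::-1]); c=manip.get_calibration(n); print({k:c[k] for k in c})
E
```

```text
pics
{'t': 0.0, 'tcp_pos': array([0.20733657, 0.5888585 , 0.23031647]), 'tool_rot': array([ 0.69770495, -0.11947946,  0.1189456 , -0.69626461]), 'finger_gap': 1.0034269725836034, 'force': array([-0.24528608, -0.6377501 , -0.47532859])}
0.0187
{'intrinsics': array([[435.17668585,   0.        , 321.51913634],
       [  0.        , 435.17668585, 242.07414556],
       [  0.        ,   0.        ,   1.        ]]), 'extrinsics': array([[ 0.70866142, -0.5075835 ,  0.49005917,  1.06059313],
       [ 0.70541172,  0.49603699, -0.50630189, -0.4946692 ],
       [ 0.01390301,  0.7044901 ,  0.70957763,  0.75932959],
       [ 0.        ,  0.        ,  0.        ,  1.        ]])}
{'intrinsics': array([[538.48885756,   0.        , 322.52835761],
       [  0.        , 538.48885756, 233.91676252],
       [  0.        ,   0.        ,   1.        ]]), 'extrinsics': array([[ 2.61417483e-02,  9.75998894e-01, -2.16200756e-01,
         3.18103586e-01],
       [-9.99657986e-01,  2.56789955e-02, -4.94973371e-03,
         1.07189022e-02],
       [ 7.20883632e-04,  2.16256208e-01,  9.76336383e-01,
         1.18670755e+00],
       [ 0.00000000e+00,  0.00000000e+00,  0.00000000e+00,
         1.00000000e+00]])}
```

View pics/scene0.png

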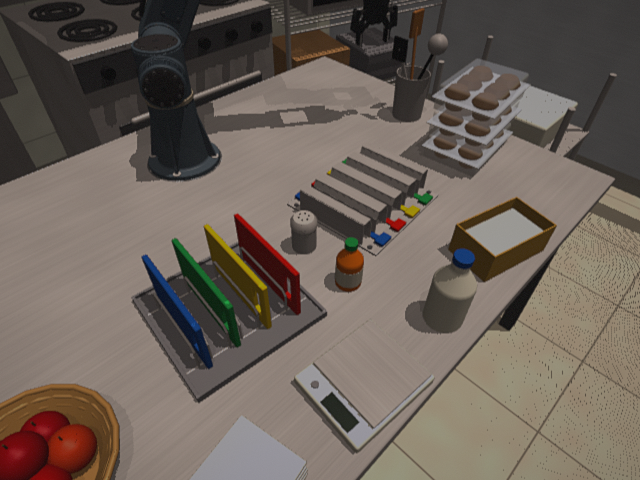

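View pics/top0.png

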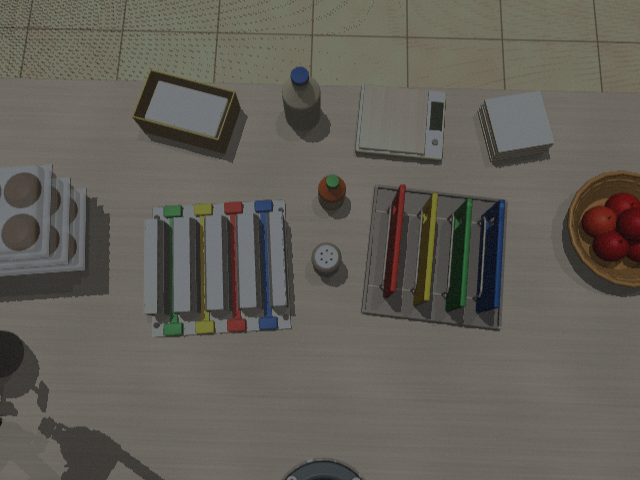

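```bash
python3 - <<'E'
import cv2
a=cv2.imread('pics/top0.png')[180:330,355:515]
cv2.imwrite('pics/z1.png',cv2.resize(a,None,fx=4.9,fy=4,interpolation=0)[:600,:800])
a=cv2.imread('pics/scene0.png')[205:375,130:330]
cv2.imwrite('pics/z2.png',cv2.resize(a,None,fx=3.5,fy=3.5,interpolation=0))
a=cv2.imread('pics/top0.png')[190:340,140:300]
cv2.imwrite('pics/z3.png',cv2.resize(a,None,fx=4,fy=4,interpolation=0))
E
```

```text
(no output)
```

View pics/z1.png

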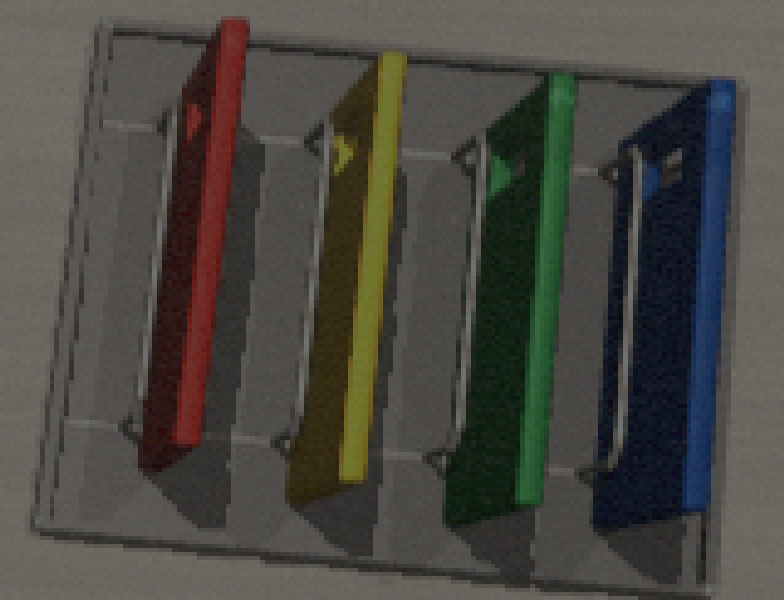

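View pics/z2.png

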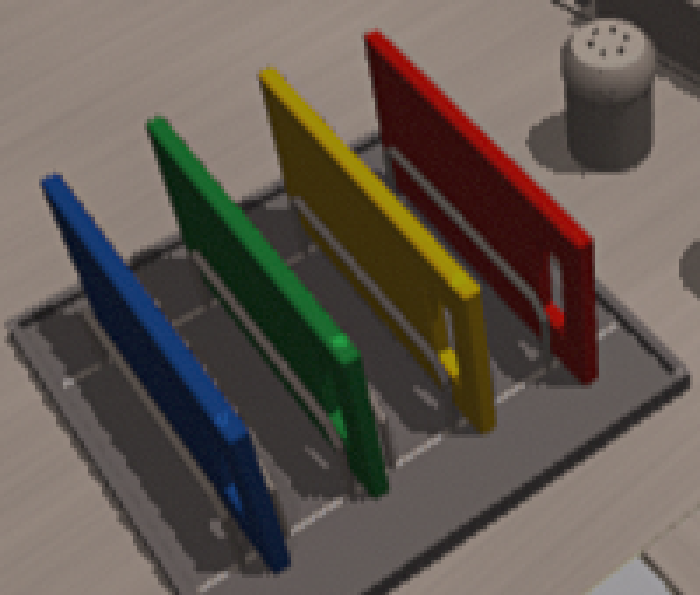

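View pics/z3.png

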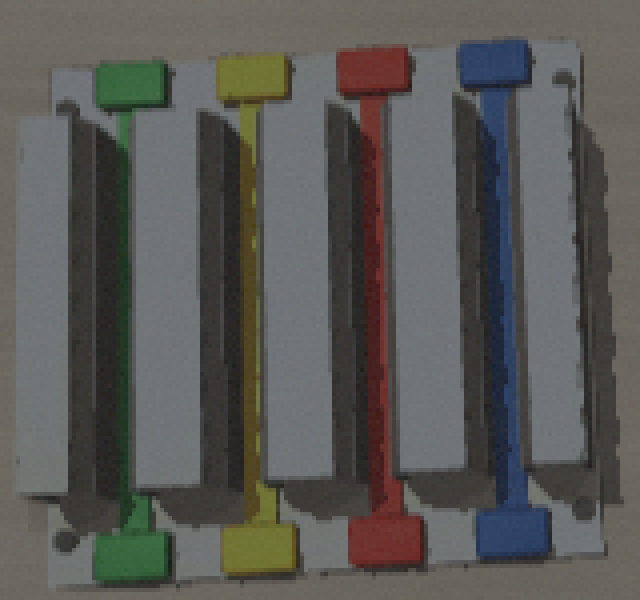

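```bash
cat >h.py <<'E'
import numpy as np,cv2
from station import manip
from scipy.spatial.transform import Rotation as Ro
def ray(n,uv,z):
    c=manip.get_calibration(n);K=c['intrinsics'];T=c['extrinsics']
    d=np.linalg.inv(K)@[uv[0],uv[1],1];d=T[:3,:3]@[d[0],-d[1],-d[2]];o=T[:3,3]
    return o+d*(z-o[2])/d[2]
HUE={'red':(174,6),'yellow':(22,34),'green':(45,80),'blue':(100,125)}
def mask(im,c,smin=90,vmin=0):
    h=cv2.cvtColor(im,cv2.COLOR_BGR2HSV);H,S,V=h[...,0],h[...,1],h[...,2];a,b=HUE[c]
    m=((H>=a)|(H<=b)) if a>b else ((H>=a)&(H<=b))
    return (m&(S>=smin)&(V>=vmin)).astype(np.uint8),V
def otsu_top(im,c,roi):
    x0,y0,x1,y1=roi; s=im[y0:y1,x0:x1]; m,V=mask(s,c)
    t,_=cv2.threshold(V[m>0].reshape(-1,1),0,255,cv2.THRESH_OTSU)
    b=cv2.morphologyEx(((V>t)&(m>0)).astype(np.uint8),cv2.MORPH_OPEN,np.ones((2,2)))
    cs=sorted(cv2.findContours(b,cv2.RETR_EXTERNAL,cv2.CHAIN_APPROX_NONE)[0],key=cv2.contourArea)
    r=cv2.minAreaRect(cs[-1]); return np.array(r[0])+[x0,y0],cv2.boxPoints(r)+[x0,y0],t
def ends(box):
    b=sorted(map(tuple,box),key=lambda p:p[1]); return (np.array(b[0])+b[1])/2,(np.array(b[2])+b[3])/2
E
cat >m.py <<'E'
from h import *
im=cv2.imread('pics/top0.png')
for c in HUE:
    ctr,box,t=otsu_top(im,c,(365,180,510,325)); a,b=ends(box)
    A,B=ray('top',a,.14),ray('top',b,.14); C=(A+B)/2; d=A-B
    print('board',c,C.round(4),'len',np.linalg.norm(d).round(4),'yaw',np.degrees(np.arctan2(d[1],d[0])).round(2))
for c in HUE:
    P=[]
    for roi in((145,195,300,222),(145,315,300,340)):
        x0,y0,x1,y1=roi;m,V=mask(im[y0:y1,x0:x1],c,90,70)
        n,l,st,ce=cv2.connectedComponentsWithStats(m);k=1+st[1:,4].argmax()
        P.append(ray('top',ce[k]+[x0,y0],.012))
        print(st[k])
    d=P[0]-P[1];print('liner',c,((P[0]+P[1])/2).round(4),'len',np.linalg.norm(d).round(4),'yaw',np.degrees(np.arctan2(d[1],d[0])).round(2))
E
python3 m.py; python3 - <<'E'
from h import *
im=cv2.imread('pics/scene0.png')
for c in HUE:
    ctr,box,t=otsu_top(im,c,(130,205,305,375)); print(c,box.round(1).tolist(),t,ray('scene',ctr,.14).round(4))
s=manip.sense();print(Ro.from_quat(s['tool_rot']).as_matrix().round(3))
for n,p,z in(('shaker',(326,250),.097),('juice',(333,181),.13)):print(n,ray('top',p,z).round(3))
E
```

```text
board red [ 0.5477 -0.1353  0.14  ] len 0.2174 yaw -5.59
board yellow [ 0.5313 -0.2005  0.14  ] len 0.2162 yaw -5.58
board green [ 0.522  -0.2703  0.14  ] len 0.2169 yaw -5.59
board blue [ 0.5208 -0.3356  0.14  ] len 0.2149 yaw -5.52
[ 79   7  18  11 188]
[ 82   0  19  17 253]
liner red [0.5053 0.2098 0.012 ] len 0.2607 yaw 4.9
[ 49   9  18  18 220]
[ 50   0  19  19 268]
liner yellow [0.4984 0.2775 0.012 ] len 0.2567 yaw 5.26
[ 19  11  17  10 163]
[ 19   0  18  20 240]
liner green [0.4939 0.3454 0.012 ] len 0.2594 yaw 5.19
[110   5  17  11 170]
[114   0  18  14 221]
liner blue [0.5108 0.1416 0.012 ] len 0.2617 yaw 5.03
red [[234.5, 215.5], [238.0, 212.0], [299.5, 273.5], [296.0, 277.0]] 100.0 [ 0.5618 -0.1352  0.14  ]
yellow [[204.0, 227.8], [208.3, 223.8], [268.0, 288.1], [263.7, 292.1]] 107.0 [ 0.548  -0.2013  0.14  ]
green [[172.4, 241.5], [177.2, 237.5], [233.7, 306.6], [228.9, 310.5]] 69.0 [ 0.5379 -0.2697  0.14  ]
blue [[142.1, 257.7], [147.7, 253.6], [201.7, 328.7], [196.2, 332.8]] 76.0 [ 0.5369 -0.335   0.14  ]
[[ 0.943 -0.001  0.332]
 [-0.332 -0.002  0.943]
 [-0.    -1.    -0.002]]
shaker [0.526 0.008 0.097]
juice [ 0.664 -0.003  0.13 ]
```

```bash
python3 - <<'E'
from h import *
im=cv2.imread('pics/scene0.png')
for c in HUE:
    ctr,box,t=otsu_top(im,c,(130,205,305,375)); a,b=ends(box);A,B=ray('scene',a,.14),ray('scene',b,.14);d=B-A
    print(c,A.round(4),B.round(4),((A+B)/2).round(4),np.linalg.norm(d).round(4),np.degrees(np.arctan2(d[1],d[0])).round(2))
im=cv2.imread('pics/top0.png')
for c in HUE:
    P=[]
    for roi in((145,195,300,225),(145,312,300,342)):
        x0,y0,x1,y1=roi;m,V=mask(im[y0:y1,x0:x1],c,90,60)
        m=cv2.morphologyEx(cv2.copyMakeBorder(m,9,9,9,9,0),cv2.MORPH_OPEN,np.ones((8,8)))[9:-9,9:-9]
        n,l,st,ce=cv2.connectedComponentsWithStats(m);k=1+st[1:,4].argmax()
        P.append(ray('top',ce[k]+[x0,y0],.012)); print(st[k],end=' ')
    d=P[0]-P[1];print('liner',c,((P[0]+P[1])/2).round(4),'len',np.linalg.norm(d).round(4),'yaw',np.degrees(np.arctan2(d[1],d[0])).round(2))
E
```

```text
red [ 0.4454 -0.1226  0.14  ] [ 0.6633 -0.1461  0.14  ] [ 0.5544 -0.1344  0.14  ] 0.2192 -6.17
yellow [ 0.4322 -0.19    0.14  ] [ 0.6487 -0.211   0.14  ] [ 0.5405 -0.2005  0.14  ] 0.2175 -5.54
green [ 0.4222 -0.2579  0.14  ] [ 0.6381 -0.28    0.14  ] [ 0.5302 -0.2689  0.14  ] 0.217 -5.83
blue [ 0.4205 -0.3229  0.14  ] [ 0.637  -0.3454  0.14  ] [ 0.5288 -0.3342  0.14  ] 0.2176 -5.95
[ 81   8  17  11 182] [ 83   1  19  20 289] liner red [0.5038 0.2068 0.012 ] len 0.2587 yaw 4.89
[ 50  10  18  11 191] [ 52   9  18  13 224] liner yellow [0.4963 0.2749 0.012 ] len 0.2618 yaw 5.29
[ 20  12  17  10 164] [ 20  11  18  13 215] liner green [0.4903 0.3429 0.012 ] len 0.262 yaw 5.12
[111   7  17  10 169] [115   4  18  14 225] liner blue [0.5083 0.1392 0.012 ] len 0.2608 yaw 5.03
```

```bash
sed -i 's/np.ones((2,2))/np.ones((3,3))/' h.py; cat > m2.py <<'E'
from h import *
for n,roi in(('top',(365,180,510,325)),('scene',(130,205,305,375))):
  im=cv2.imread(f'pics/{n}0.png')
  for c in HUE:
    ctr,box,t=otsu_top(im,c,roi); a,b=ends(box);A,B=ray(n,a,.14),ray(n,b,.14);d=A-B if n=='top' else B-A
    print(n,c,A.round(4),B.round(4),((A+B)/2).round(4),np.linalg.norm(d).round(4),np.degrees(np.arctan2(d[1],d[0])).round(2))
for n,rois in(('top',((145,195,300,225),(145,312,300,342))),('scene',((365,185,440,250),(285,150,350,215)))):
  im=cv2.imread(f'pics/{n}0.png')
  for c in HUE:
    P=[]
    for roi in rois:
        x0,y0,x1,y1=roi;m,V=mask(im[y0:y1,x0:x1],c,90,60)
        if n=='top': m=cv2.morphologyEx(cv2.copyMakeBorder(m,9,9,9,9,0),cv2.MORPH_OPEN,np.ones((7,7)))[9:-9,9:-9]
        nn,l,st,ce=cv2.connectedComponentsWithStats(m);k=1+st[1:,4].argmax()
        P.append(ray(n,ce[k]+[x0,y0],.012)); print(st[k],end=' ')
    d=P[0]-P[1];print(n,'liner',c,P[0].round(4),((P[0]+P[1])/2).round(4),'len',np.linalg.norm(d).round(4),'yaw',np.degrees(np.arctan2(d[1],d[0])).round(2))
E
python3 m2.py
```

```text
top red [ 0.6562 -0.1437  0.14  ] [ 0.4414 -0.1228  0.14  ] [ 0.5488 -0.1332  0.14  ] 0.2158 -5.56
top yellow [ 0.6409 -0.2091  0.14  ] [ 0.4256 -0.1881  0.14  ] [ 0.5333 -0.1986  0.14  ] 0.2163 -5.56
top green [ 0.632  -0.2789  0.14  ] [ 0.4159 -0.2579  0.14  ] [ 0.5239 -0.2684  0.14  ] 0.2171 -5.56
top blue [ 0.6298 -0.344   0.14  ] [ 0.4158 -0.3234  0.14  ] [ 0.5228 -0.3337  0.14  ] 0.215 -5.5
scene red [ 0.4434 -0.1224  0.14  ] [ 0.6602 -0.1458  0.14  ] [ 0.5518 -0.1341  0.14  ] 0.2181 -6.17
scene yellow [ 0.4284 -0.1898  0.14  ] [ 0.6457 -0.2108  0.14  ] [ 0.537  -0.2003  0.14  ] 0.2183 -5.54
scene green [ 0.4197 -0.258   0.14  ] [ 0.6352 -0.2799  0.14  ] [ 0.5275 -0.2689  0.14  ] 0.2166 -5.82
scene blue [ 0.4178 -0.323   0.14  ] [ 0.6342 -0.3455  0.14  ] [ 0.526  -0.3343  0.14  ] 0.2176 -5.93
[ 80   7  17  11 182] [ 82   0  19  20 289] top liner red [0.635  0.2203 0.012 ] [0.506  0.2092 0.012 ] len 0.259 yaw 4.91
[ 49   9  18  11 191] [ 51   6  18  15 238] top liner yellow [0.629  0.2894 0.012 ] [0.499  0.2773 0.012 ] len 0.2611 yaw 5.32
[ 19  11  17  10 164] [ 19   9  18  14 222] top liner green [0.623 0.357 0.012] [0.4927 0.3453 0.012 ] len 0.2617 yaw 5.16
[110   6  17  10 169] [114   3  18  14 225] top liner blue [0.6405 0.153  0.012 ] [0.5105 0.1415 0.012 ] len 0.261 yaw 5.05
[ 21  32  20  15 166] [26 31  5  5 12] scene liner red [0.6285 0.2209 0.012 ] [0.4962 0.2039 0.012 ] len 0.2668 yaw 7.35
[ 35  20  20  12 142] [43 20  4  4 11] scene liner yellow [0.6221 0.2884 0.012 ] [0.4901 0.2729 0.012 ] len 0.2658 yaw 6.67
[ 49   8  19  11 117] [58  9  4  4  8] scene liner green [0.6167 0.3568 0.012 ] [0.4845 0.3424 0.012 ] len 0.266 yaw 6.24
[  5  46  21  14 164] [10 42  5  7 21] scene liner blue [0.6347 0.1529 0.012 ] [0.5038 0.136  0.012 ] len 0.264 yaw 7.36
```

```bash
cat > go.py <<'E'
import sys
from h import *
# go.py x y z axisyaw_deg : shift/turn from present pose in move units
x,y,z,yaw=map(float,sys.argv[1:5])
s=manip.sense();R=Ro.from_quat(s['tool_rot']).as_matrix();p=s['tcp_pos']
d=R.T@(np.array([x,y,z])-p)/.03
cur=np.degrees(np.arctan2(R[1,0],R[0,0]))
print('t',s['t'],'tcp',p.round(4),'yaw',cur.round(2),'units',d.round(3),'twist',round(-(yaw-cur)/10,3),'tilt',R[2,1].round(5),'gap',round(s['finger_gap'],3),'F',s['force'].round(1))
E
python3 go.py 0.55 -0.134 0.20 -5.6
```

```text
t 0.1 tcp [0.2074 0.5889 0.2304] yaw -19.41 units [ 18.782   1.045 -18.928] twist -1.381 tilt -1.0 gap 0.998 F [-0.7  0.9 -1.3]
```

Call:
{"name": "apply_moves", "arguments": {
  "motion": [
    [40,18.78,0,-18.93,-1.38],
    [40,18.78,0,-18.93,-1.38],
    [40,18.78,0,-18.93,-1.38],
    [40,18.78,0,-18.93,-1.38],
    [40,18.78,0,-18.93,-1.38],
    [40,18.78,0,-18.93,-1.38],
    [40,18.78,0,-18.93,-1.38],
    [40,18.78,0,-18.93,-1.38],
    [40,18.78,0,-18.93,-1.38],
    [40,18.78,0,-18.93,-1.38],
    [40,18.78,0,-18.93,-1.38],
    [40,18.78,0,-18.93,-1.38]
  ],
  "squeeze": 40
}}

```text
t: 1.6
tcp_pos: [0.5291, -0.0899, 0.231]
tool_rot: [-0.706, 0.035, -0.035, 0.706]
force: [0.4, 0.2, 0.4]
finger_gap: 0.469
```

```bash
python3 go.py 0.55 -0.134 0.20 -5.6
```

```text
t 1.6 tcp [ 0.5291 -0.0899  0.231 ] yaw -5.65 units [ 0.837  1.033 -1.395] twist -0.005 tilt -1.0 gap 0.469 F [0.4 0.2 0.4]
```

Call:
{"name": "apply_moves", "arguments": {
  "motion": [
    [40,0.84,0,-1.4,0],
    [40,0.84,0.5,-1.4,0],
    [40,0.84,1.0,-1.4,0],
    [40,0.84,1.0,-1.4,0],
    [40,0.84,1.0,-1.4,0]
  ]
}}

```text
t: 2.22
tcp_pos: [0.5494, -0.131, 0.2013]
tool_rot: [-0.706, 0.034, -0.034, 0.706]
force: [0.2, -0.4, 0.3]
finger_gap: 0.47
```

```bash
python3 go.py 0.55 -0.134 0.109 -5.6; python3 -c "
from h import *
for n,(y,x) in(('top',(130,300)),('scene',(150,130))):
    im=manip.snapshot(n)[:,:,::-1];cv2.imwrite(f'pics/{n}1.png',cv2.resize(im[y:y+200,x:x+220],None,fx=3,fy=3))"
```

```text
t 2.225 tcp [ 0.5494 -0.131   0.2013] yaw -5.52 units [ 0.031  3.077 -0.1  ] twist 0.008 tilt -1.0 gap 0.47 F [ 0.2 -0.4  0.3]
```

View pics/scene1.png

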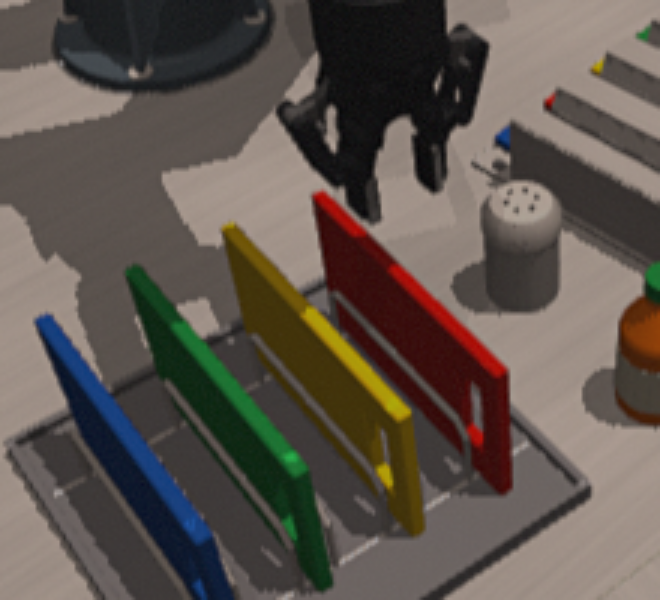

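View pics/top1.png

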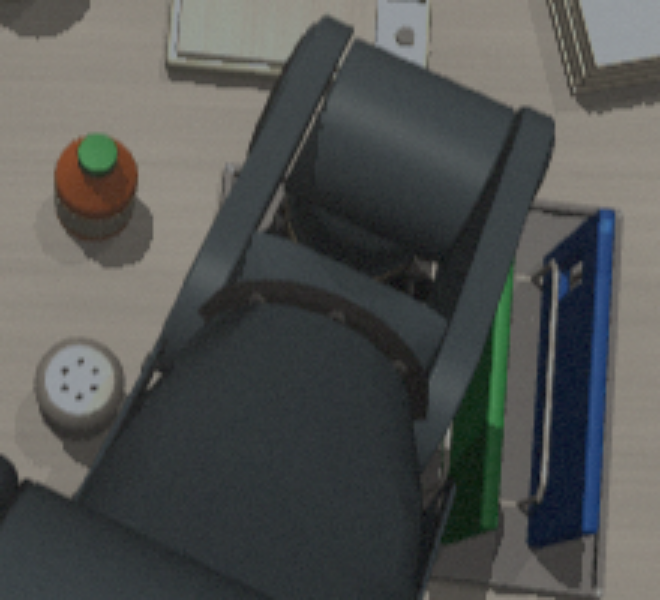

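The scene view shows the open fingers straddling the red board's upper edge (about 365,210 in the crop). The top view is blocked by the arm. Next I descend and close.

Call:
{"name": "apply_moves", "arguments": {
  "motion": [
    [40,0.03,0.5,-0.05,0],
    [40,0.03,1.2,-0.05,0],
    [40,0.03,1.9,-0.05,0],
    [40,0.03,2.6,-0.05,0],
    [40,0.03,3.05,-0.05,0],
    [40,0.03,3.05,-0.05,0],
    [0,0.03,3.05,-0.05,0],
    [0,0.03,3.05,-0.05,0],
    [0,0.03,3.05,-0.05,0],
    [0,0.03,3.05,-0.05,0],
    [0,0.03,3.05,-0.05,0],
    [0,0.03,3.05,-0.05,0]
  ],
  "squeeze": 50
}}

```text
t: 3.82
tcp_pos: [0.5512, -0.1342, 0.1107]
tool_rot: [0.707, -0.034, 0.035, -0.706]
force: [-0.2, -0.4, 5.4]
finger_gap: 0.127
```

```bash
python3 go.py 0.55 -0.134 0.27 -5.6;python3 -c "
from h import *
for n,(y,x) in(('scene',(150,130)),):
    im=manip.snapshot(n)[:,:,::-1];cv2.imwrite(f'pics/{n}2.png',cv2.resize(im[y:y+200,x:x+220],None,fx=3,fy=3))"
```

```text
t 3.825 tcp [ 0.5512 -0.1342  0.1107] yaw -5.61 units [-3.00e-02 -5.31e+00 -2.00e-03] twist -0.001 tilt -1.0 gap 0.127 F [-0.2 -0.4  5.4]
```

View pics/scene2.png

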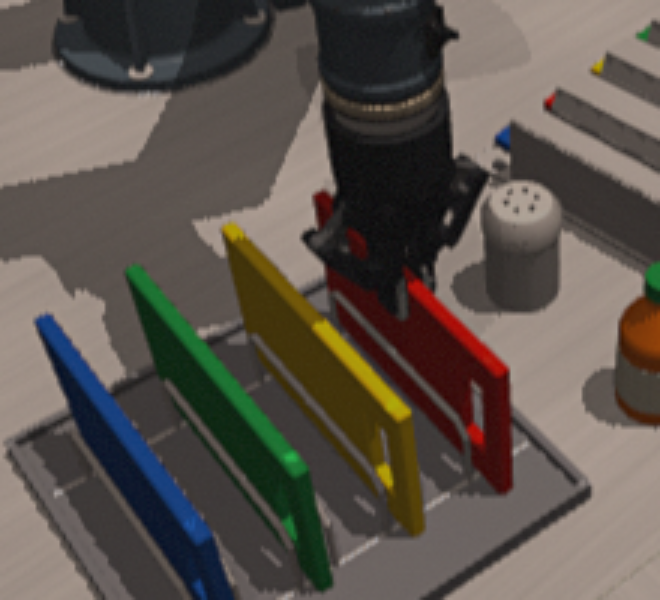

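Call:
{"name": "apply_moves", "arguments": {
  "motion": [
    [0,0,-0.2,0,0],
    [0,0,-0.6,0,0],
    [0,0,-1.2,0,0],
    [0,0,-1.9,0,0],
    [0,0,-2.6,0,0],
    [0,0,-3.3,0,0],
    [0,0,-4.0,0,0],
    [0,0,-4.6,0,0],
    [0,0,-5.0,0,0],
    [0,0,-5.2,0,0],
    [0,0,-5.2,0,0]
  ],
  "squeeze": 60
}}

```text
t: 5.25
tcp_pos: [0.5504, -0.1337, 0.2658]
tool_rot: [-0.706, 0.035, -0.035, 0.706]
force: [1.2, 0.4, -3.3]
finger_gap: 0.125
```

```bash
python3 go.py 0.504 0.2088 0.27 5.1;python3 -c "
from h import *
for n in('scene',):
    im=manip.snapshot(n)[:,:,::-1];cv2.imwrite(f'pics/{n}3.png',im)"
```

```text
t 5.25 tcp [ 0.5504 -0.1337  0.2658] yaw -5.61 units [-2.654 -0.139 11.211] twist -1.071 tilt -1.0 gap 0.125 F [ 1.2  0.4 -3.3]
```

View pics/scene3.png

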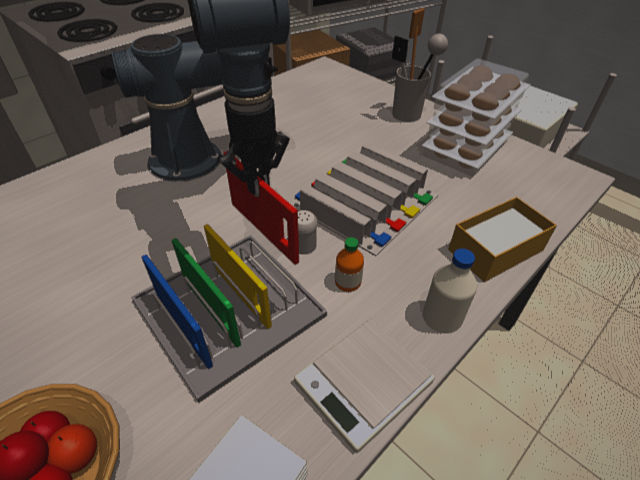

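Call:
{"name": "apply_moves", "arguments": {
  "motion": [
    [0,-0.07,-0.1,0.3,-0.03],
    [0,-0.2,-0.2,0.9,-0.09],
    [0,-0.4,-0.2,1.8,-0.17],
    [0,-0.7,-0.2,2.9,-0.28],
    [0,-1.0,-0.2,4.1,-0.39],
    [0,-1.3,-0.2,5.4,-0.52],
    [0,-1.6,-0.2,6.7,-0.64],
    [0,-1.9,-0.2,7.9,-0.76],
    [0,-2.15,-0.2,9.0,-0.86],
    [0,-2.4,-0.2,10.0,-0.96],
    [0,-2.55,-0.2,10.8,-1.03],
    [0,-2.65,-0.2,11.2,-1.07]
  ]
}}

```text
t: 6.8
tcp_pos: [0.503, 0.2104, 0.2718]
tool_rot: [-0.706, -0.032, 0.033, 0.706]
force: [-0.3, 0.0, -3.3]
finger_gap: 0.128
```

Call:
{"name": "apply_moves", "arguments": {
  "motion": [
    [0,0,0,0,0],
    [0,0,0,0,0]
  ]
}}

```text
t: 7.05
tcp_pos: [0.5041, 0.2078, 0.2718]
tool_rot: [0.707, 0.031, -0.031, -0.706]
force: [-0.2, -0.1, -3.8]
finger_gap: 0.131
```

```bash
python3 go.py 0.504 0.2088 0.1107 5.1;python3 -c "
from h import *
for n in('scene','top'):
    im=manip.snapshot(n)[:,:,::-1];cv2.imwrite(f'pics/{n}4.png',im)"
```

```text
t 7.05 tcp [0.5041 0.2078 0.2718] yaw 5.07 units [-0.     5.369  0.037] twist -0.003 tilt -1.0 gap 0.131 F [-0.2 -0.1 -3.8]
```

View pics/scene4.png

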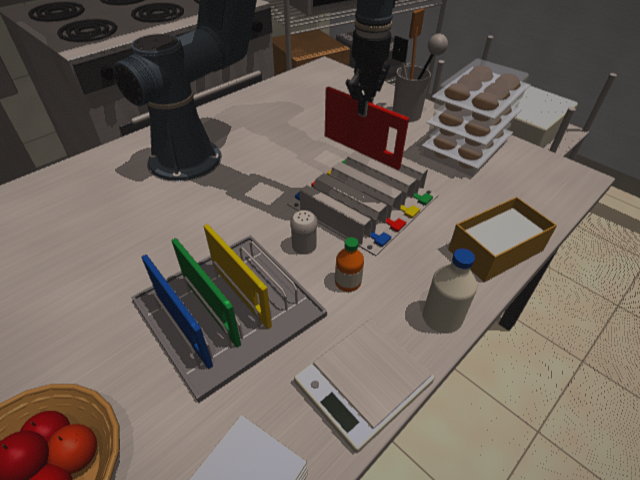

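View pics/top4.png

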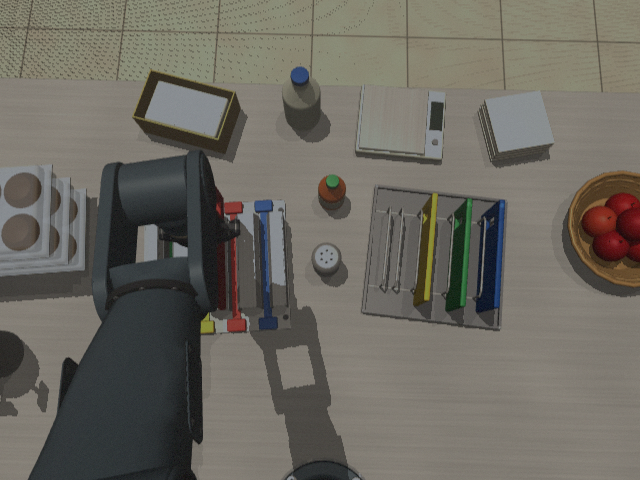

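Call:
{"name": "apply_moves", "arguments": {
  "motion": [
    [0,0,0.3,0.04,0],
    [0,0,0.9,0.04,0],
    [0,0,1.6,0.04,0],
    [0,0,2.2,0.04,0],
    [0,0,2.7,0.04,0],
    [0,0,3.1,0.04,0],
    [0,0,3.4,0.04,0],
    [0,0,3.7,0.04,0],
    [0,0,4.0,0.04,0],
    [0,0,4.3,0.04,0],
    [0,0,4.6,0.04,0],
    [0,0,4.6,0.04,0]
  ]
}}

```text
t: 8.65
tcp_pos: [0.5035, 0.2095, 0.133]
tool_rot: [0.707, 0.031, -0.032, -0.706]
force: [0.9, -0.1, -3.1]
finger_gap: 0.128
```

```bash
python3 go.py 0.504 0.2088 0.1107 5.1;python3 -c "
from h import *
for n in('scene',):
    im=manip.snapshot(n)[:,:,::-1];cv2.imwrite(f'pics/{n}5.png',cv2.resize(im[80:270,260:460],None,fx=3,fy=3))"
```

```text
t 8.65 tcp [0.5035 0.2095 0.133 ] yaw 5.09 units [ 0.016  0.742 -0.023] twist -0.001 tilt -1.0 gap 0.128 F [ 0.9 -0.1 -3.1]
```

View pics/scene5.png

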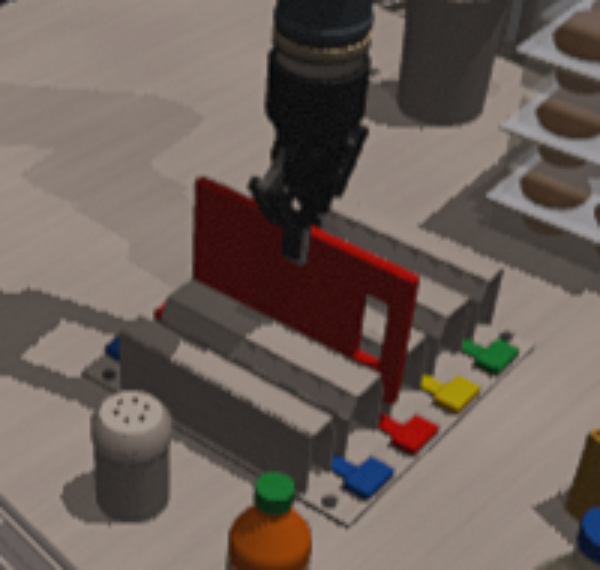

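The red board is in the red slot with no side force. I lower the last 22 mm.

Call:
{"name": "apply_moves", "arguments": {
  "motion": [
    [0,0,0.2,0,0],
    [0,0,0.4,0,0],
    [0,0,0.55,0,0],
    [0,0,0.65,0,0],
    [0,0,0.72,0,0],
    [0,0,0.75,0,0],
    [0,0,0.75,0,0]
  ]
}}

```text
t: 9.57
tcp_pos: [0.5042, 0.2096, 0.1113]
tool_rot: [-0.706, -0.031, 0.031, 0.706]
force: [-0.4, 0.4, -3.6]
finger_gap: 0.127
```

```bash
python3 go.py 0.504 0.2088 0.1107 5.1
```

```text
t 9.575 tcp [0.5042 0.2096 0.1113] yaw 5.09 units [-0.008  0.022 -0.025] twist -0.001 tilt -1.0 gap 0.127 F [-0.4  0.4 -3.6]
```

No contact yet (−3.6 N is the board's weight). I go down in 1.5 mm steps.

Call:
{"name": "apply_moves", "arguments": {
  "motion": [
    [0,0,0.05,0,0],
    [0,0,0.1,0,0],
    [0,0,0.1,0,0]
  ]
}}

```text
t: 9.95
tcp_pos: [0.5043, 0.2097, 0.1107]
tool_rot: [-0.706, -0.032, 0.031, 0.706]
force: [-4.1, -0.2, 11.9]
finger_gap: 0.13
```

Call:
{"name": "apply_moves", "arguments": {
  "motion": [
    [40,0,0,0,0],
    [40,0,0,0,0],
    [40,0,0,0,0],
    [40,0,0,0,0],
    [40,0,-0.5,0,0],
    [40,0,-1.3,0,0],
    [40,0,-2.3,0,0],
    [40,0,-3.5,0,0],
    [40,0,-4.0,0,0],
    [40,0,-4.0,0,0]
  ]
}}

```text
t: 11.2
tcp_pos: [0.5047, 0.2097, 0.2295]
tool_rot: [-0.706, -0.032, 0.03, 0.707]
force: [0.3, -0.6, -0.3]
finger_gap: 0.467
```

```bash
python3 go.py 0.535 -0.1995 0.23 -5.6;python3 -c "
from h import *
for n in('scene',):
    im=manip.snapshot(n)[:,:,::-1];cv2.imwrite(f'pics/{n}6.png',cv2.resize(im[80:270,260:460],None,fx=3,fy=3))"
```

```text
t 11.2 tcp [0.5047 0.2097 0.2295] yaw 5.09 units [ -0.204  -0.02  -13.676] twist 1.069 tilt -1.0 gap 0.467 F [ 0.3 -0.6 -0.3]
```

View pics/scene6.png

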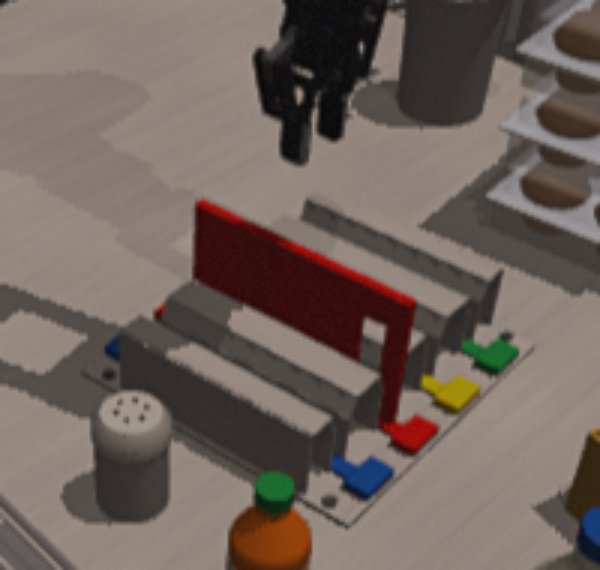

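The red board stands upright in its slot (crop about 195–415, 205–425). Next is yellow.

Call:
{"name": "apply_moves", "arguments": {
  "motion": [
    [40,-0.2,0,-13.68,1.07],
    [40,-0.2,0,-13.68,1.07],
    [40,-0.2,0,-13.68,1.07],
    [40,-0.2,0,-13.68,1.07],
    [40,-0.2,0,-13.68,1.07],
    [40,-0.2,0,-13.68,1.07],
    [40,-0.2,0,-13.68,1.07],
    [40,-0.2,0,-13.68,1.07],
    [40,-0.2,0,-13.68,1.07],
    [40,-0.2,0,-13.68,1.07],
    [40,-0.2,0,-13.68,1.07]
  ]
}}

```text
t: 12.62
tcp_pos: [0.5345, -0.1984, 0.2282]
tool_rot: [-0.706, 0.034, -0.034, 0.706]
force: [0.1, 0.0, 0.1]
finger_gap: 0.463
```

```bash
python3 go.py 0.535 -0.1995 0.11 -5.6
```

```text
t 12.625 tcp [ 0.5345 -0.1984  0.2282] yaw -5.51 units [ 0.023  3.941 -0.036] twist 0.009 tilt -1.0 gap 0.463 F [0.1 0.  0.1]
```

Call:
{"name": "apply_moves", "arguments": {
  "motion": [
    [40,0,0.8,0,0],
    [40,0,1.8,0,0],
    [40,0,2.8,0,0],
    [40,0,3.5,0,0],
    [40,0,3.95,0,0],
    [40,0,3.95,0,0],
    [0,0,3.95,0,0],
    [0,0,3.95,0,0],
    [0,0,3.95,0,0],
    [0,0,3.95,0,0],
    [0,0,3.95,0,0],
    [0,0,3.95,0,0]
  ],
  "squeeze": 60
}}

```text
t: 14.12
tcp_pos: [0.5353, -0.2003, 0.111]
tool_rot: [0.707, -0.034, 0.035, -0.706]
force: [0.7, 0.4, 6.6]
finger_gap: 0.13
```

Call:
{"name": "apply_moves", "arguments": {
  "motion": [
    [0,0,-0.2,0,0],
    [0,0,-0.6,0,0],
    [0,0,-1.2,0,0],
    [0,0,-1.9,0,0],
    [0,0,-2.6,0,0],
    [0,0,-3.3,0,0],
    [0,0,-4.0,0,0],
    [0,0,-4.6,0,0],
    [0,0,-5.1,0,0],
    [0,0,-5.4,0,0],
    [0,0,-5.4,0,0]
  ]
}}

```text
t: 15.5
tcp_pos: [0.5347, -0.1998, 0.2723]
tool_rot: [0.706, -0.034, 0.035, -0.706]
force: [1.0, 0.3, -2.9]
finger_gap: 0.128
```

```bash
python3 go.py 0.498 0.2765 0.274 5.1;python3 -c "
from h import *
for n in('scene',):
    im=manip.snapshot(n)[:,:,::-1];cv2.imwrite(f'pics/{n}7.png',im)"
```

```text
t 15.5 tcp [ 0.5347 -0.1998  0.2723] yaw -5.61 units [-2.77  -0.065 15.682] twist -1.071 tilt -1.0 gap 0.128 F [ 1.   0.3 -2.9]
```

View pics/scene7.png

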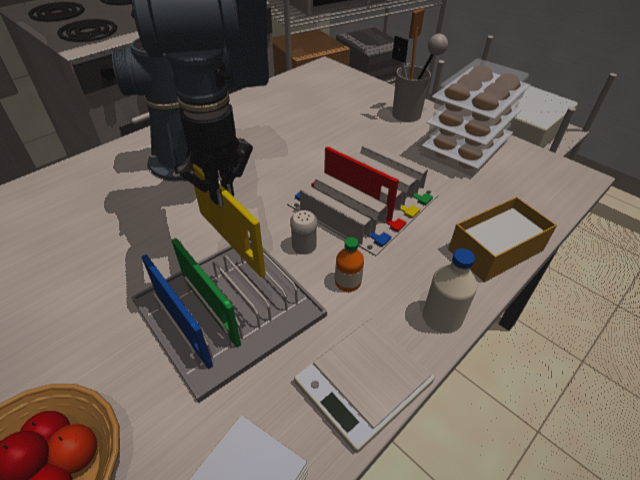

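Call:
{"name": "apply_moves", "arguments": {
  "motion": [
    [0,-0.05,0,0.3,-0.03],
    [0,-0.18,-0.1,1.0,-0.1],
    [0,-0.37,-0.1,2.1,-0.2],
    [0,-0.62,-0.1,3.5,-0.3],
    [0,-0.9,-0.1,5.1,-0.42],
    [0,-1.18,-0.1,6.7,-0.54],
    [0,-1.46,-0.1,8.3,-0.66],
    [0,-1.75,-0.1,9.9,-0.78],
    [0,-2.0,-0.1,11.4,-0.9],
    [0,-2.26,-0.1,12.8,-1.0],
    [0,-2.45,-0.1,13.9,-1.07],
    [0,-2.6,-0.1,14.6,-1.07]
  ]
}}

```text
t: 17.05
tcp_pos: [0.4978, 0.2466, 0.2747]
tool_rot: [-0.706, -0.032, 0.033, 0.707]
force: [-0.2, -0.7, -3.6]
finger_gap: 0.132
```

```bash
python3 go.py 0.498 0.277 0.274 5.1
```

```text
t 17.05 tcp [0.4978 0.2466 0.2747] yaw 5.27 units [0.098 0.022 1.008] twist 0.017 tilt -1.0 gap 0.132 F [-0.2 -0.7 -3.6]
```

Call:
{"name": "apply_moves", "arguments": {
  "motion": [
    [0,0.05,0,0.5,0],
    [0,0.1,0,0.9,0],
    [0,0.1,0,1.05,0],
    [0,0.1,0,1.05,0],
    [0,0.1,0,1.05,0]
  ]
}}

```text
t: 17.68
tcp_pos: [0.5001, 0.2747, 0.2748]
tool_rot: [0.707, 0.031, -0.031, -0.706]
force: [0.5, -0.5, -3.6]
finger_gap: 0.131
```

```bash
python3 go.py 0.498 0.277 0.113 5.1
```

```text
t 17.675 tcp [0.5001 0.2747 0.2748] yaw 5.04 units [-0.061  5.393  0.084] twist -0.006 tilt -1.0 gap 0.131 F [ 0.5 -0.5 -3.6]
```

Call:
{"name": "apply_moves", "arguments": {
  "motion": [
    [0,-0.06,0.3,0.07,0],
    [0,-0.06,0.9,0.07,0],
    [0,-0.06,1.6,0.07,0],
    [0,-0.06,2.2,0.07,0],
    [0,-0.06,2.7,0.07,0],
    [0,-0.06,3.1,0.07,0],
    [0,-0.06,3.4,0.07,0],
    [0,-0.06,3.7,0.07,0],
    [0,-0.06,4.0,0.07,0],
    [0,-0.06,4.3,0.07,0],
    [0,-0.06,4.6,0.07,0],
    [0,-0.06,4.8,0.07,0]
  ]
}}

```text
t: 19.18
tcp_pos: [0.4978, 0.2773, 0.1302]
tool_rot: [0.706, 0.031, -0.032, -0.706]
force: [-0.4, 0.1, -3.2]
finger_gap: 0.128
```

```bash
python3 go.py 0.498 0.277 0.1107 5.1;python3 -c "
from h import *
for n in('scene',):
    im=manip.snapshot(n)[:,:,::-1];cv2.imwrite(f'pics/{n}8.png',cv2.resize(im[80:270,260:460],None,fx=3,fy=3))"
```

```text
t 19.175 tcp [0.4978 0.2773 0.1302] yaw 5.09 units [ 0.006  0.649 -0.011] twist -0.001 tilt -1.0 gap 0.128 F [-0.4  0.1 -3.2]
```

View pics/scene8.png

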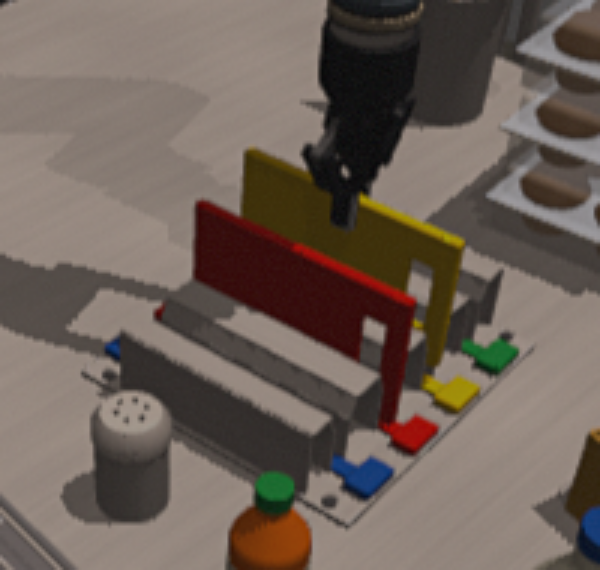

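Yellow is in its slot with clearance. I lower it to contact.

Call:
{"name": "apply_moves", "arguments": {
  "motion": [
    [0,0,0.2,0,0],
    [0,0,0.35,0,0],
    [0,0,0.48,0,0],
    [0,0,0.55,0,0],
    [0,0,0.6,0,0],
    [0,0,0.65,0,0],
    [0,0,0.65,0,0]
  ]
}}

```text
t: 20.1
tcp_pos: [0.498, 0.2774, 0.1113]
tool_rot: [0.706, 0.031, -0.031, -0.706]
force: [-0.0, -0.5, -3.7]
finger_gap: 0.128
```

Call:
{"name": "apply_moves", "arguments": {
  "motion": [
    [0,0,0.04,0,0],
    [0,0,0.08,0,0],
    [0,0,0.08,0,0]
  ]
}}

```text
t: 20.48
tcp_pos: [0.498, 0.2775, 0.1109]
tool_rot: [-0.706, -0.032, 0.031, 0.706]
force: [-4.0, -0.6, 10.7]
finger_gap: 0.132
```

Call:
{"name": "apply_moves", "arguments": {
  "motion": [
    [40,0,0,0,0],
    [40,0,0,0,0],
    [40,0,0,0,0],
    [40,0,0,0,0],
    [40,0,-0.5,0,0],
    [40,0,-1.3,0,0],
    [40,0,-2.3,0,0],
    [40,0,-3.5,0,0],
    [40,0,-4.0,0,0],
    [40,0,-4.0,0,0]
  ]
}}

```text
t: 21.72
tcp_pos: [0.4985, 0.2776, 0.2302]
tool_rot: [-0.706, -0.032, 0.03, 0.707]
force: [-0.6, -0.9, -0.8]
finger_gap: 0.471
```

```bash
python3 go.py 0.5257 -0.2687 0.23 -5.6;python3 -c "
from h import *
for n in('scene',):
    im=manip.snapshot(n)[:,:,::-1];cv2.imwrite(f'pics/{n}9.png',im)"
```

```text
t 21.725 tcp [0.4985 0.2776 0.2302] yaw 5.09 units [-7.1200e-01 -8.0000e-03 -1.8217e+01] twist 1.069 tilt -1.0 gap 0.471 F [-0.6 -0.9 -0.8]
```

View pics/scene9.png

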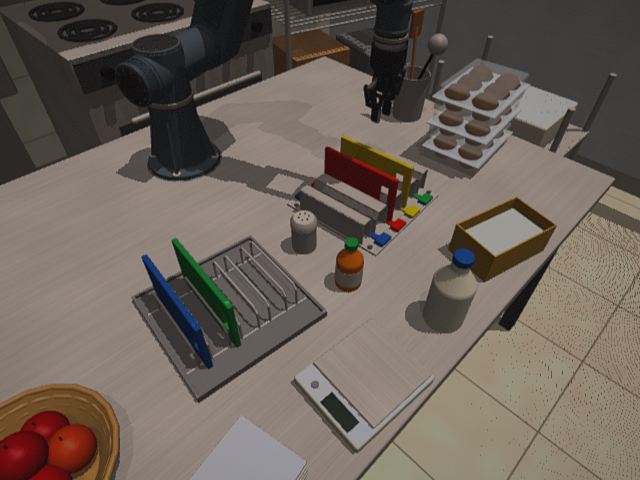

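Red and yellow stand upright in their slots. Green (175–240, 240–343) is next.

Call:
{"name": "apply_moves", "arguments": {
  "motion": [
    [40,-0.71,0,-18.22,1.07],
    [40,-0.71,0,-18.22,1.07],
    [40,-0.71,0,-18.22,1.07],
    [40,-0.71,0,-18.22,1.07],
    [40,-0.71,0,-18.22,1.07],
    [40,-0.71,0,-18.22,1.07],
    [40,-0.71,0,-18.22,1.07],
    [40,-0.71,0,-18.22,1.07],
    [40,-0.71,0,-18.22,1.07],
    [40,-0.71,0,-18.22,1.07],
    [40,-0.71,0,-18.22,1.07],
    [40,-0.71,0,-18.22,1.07]
  ]
}}

```text
t: 23.28
tcp_pos: [0.5247, -0.2672, 0.2281]
tool_rot: [-0.706, 0.035, -0.033, 0.707]
force: [-0.4, -0.3, -0.6]
finger_gap: 0.465
```

```bash
python3 go.py 0.5257 -0.2687 0.11 -5.6
```

```text
t 23.275 tcp [ 0.5247 -0.2672  0.2281] yaw -5.52 units [ 0.045  3.937 -0.053] twist 0.008 tilt -1.0 gap 0.465 F [-0.4 -0.3 -0.6]
```

Call:
{"name": "apply_moves", "arguments": {
  "motion": [
    [40,0,0.8,0,0],
    [40,0,1.8,0,0],
    [40,0,2.8,0,0],
    [40,0,3.5,0,0],
    [40,0,3.95,0,0],
    [40,0,3.95,0,0],
    [0,0,3.95,0,0],
    [0,0,3.95,0,0],
    [0,0,3.95,0,0],
    [0,0,3.95,0,0],
    [0,0,3.95,0,0],
    [0,0,3.95,0,0]
  ]
}}

```text
t: 24.78
tcp_pos: [0.526, -0.2696, 0.1116]
tool_rot: [0.707, -0.034, 0.035, -0.706]
force: [0.7, 0.1, 5.4]
finger_gap: 0.131
```

Call:
{"name": "apply_moves", "arguments": {
  "motion": [
    [0,0,-0.2,0,0],
    [0,0,-0.6,0,0],
    [0,0,-1.2,0,0],
    [0,0,-1.9,0,0],
    [0,0,-2.6,0,0],
    [0,0,-3.3,0,0],
    [0,0,-4.0,0,0],
    [0,0,-4.7,0,0],
    [0,0,-5.2,0,0],
    [0,0,-5.5,0,0],
    [0,0,-5.5,0,0]
  ]
}}

```text
t: 26.15
tcp_pos: [0.5253, -0.269, 0.2758]
tool_rot: [0.706, -0.034, 0.035, -0.706]
force: [0.5, 0.3, -3.3]
finger_gap: 0.128
```

```bash
python3 go.py 0.492 0.345 0.276 5.1;python3 -c "
from h import *
for n in('scene',):
    im=manip.snapshot(n)[:,:,::-1];cv2.imwrite(f'pics/{n}10.png',im)"
```

```text
t 26.15 tcp [ 0.5253 -0.269   0.2758] yaw -5.61 units [-3.1060e+00 -1.7000e-02  2.0261e+01] twist -1.071 tilt -1.0 gap 0.128 F [ 0.5  0.3 -3.3]
```

View pics/scene10.png

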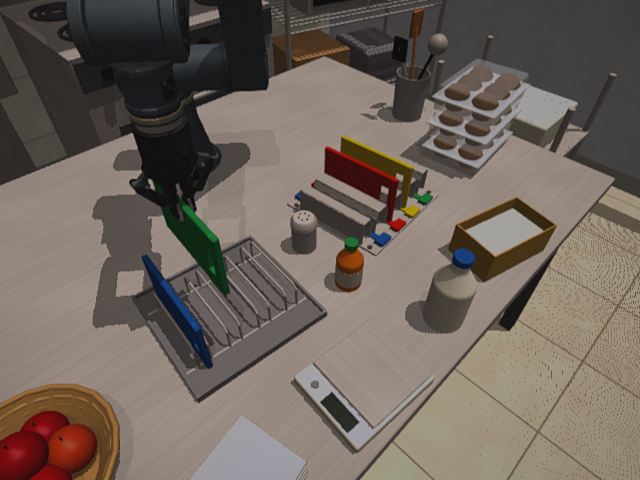

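Call:
{"name": "apply_moves", "arguments": {
  "motion": [
    [0,-0.05,0,0.3,-0.03],
    [0,-0.15,0,1.0,-0.1],
    [0,-0.32,0,2.1,-0.2],
    [0,-0.54,0,3.5,-0.3],
    [0,-0.78,0,5.1,-0.42],
    [0,-1.03,0,6.7,-0.54],
    [0,-1.27,0,8.3,-0.66],
    [0,-1.52,0,9.9,-0.78],
    [0,-1.76,0,11.5,-0.9],
    [0,-2.0,0,13.1,-1.0],
    [0,-2.24,0,14.6,-1.07],
    [0,-2.45,0,16.0,-1.07]
  ]
}}

```text
t: 27.7
tcp_pos: [0.4971, 0.2186, 0.2752]
tool_rot: [-0.706, -0.032, 0.033, 0.706]
force: [0.2, -0.3, -2.7]
finger_gap: 0.13
```

```bash
python3 go.py 0.492 0.345 0.276 5.1
```

```text
t 27.7 tcp [0.4971 0.2186 0.2752] yaw 5.2 units [ 0.213 -0.026  4.213] twist 0.01 tilt -1.0 gap 0.13 F [ 0.2 -0.3 -2.7]
```

Call:
{"name": "apply_moves", "arguments": {
  "motion": [
    [0,0.05,0,1.2,0],
    [0,0.1,0,2.3,0],
    [0,0.15,0,3.2,0],
    [0,0.2,0,3.8,0],
    [0,0.2,0,4.2,0],
    [0,0.2,0,4.25,0],
    [0,0.2,0,4.25,0],
    [0,0.2,0,4.25,0]
  ]
}}

```text
t: 28.7
tcp_pos: [0.4939, 0.3426, 0.2754]
tool_rot: [0.707, 0.031, -0.031, -0.706]
force: [1.0, 0.2, -3.7]
finger_gap: 0.131
```

```bash
python3 go.py 0.492 0.345 0.1115 5.1
```

```text
t 28.7 tcp [0.4939 0.3426 0.2754] yaw 5.02 units [-0.053  5.464  0.088] twist -0.008 tilt -1.0 gap 0.131 F [ 1.   0.2 -3.7]
```

Call:
{"name": "apply_moves", "arguments": {
  "motion": [
    [0,-0.05,0.3,0.08,0],
    [0,-0.05,0.9,0.08,0],
    [0,-0.05,1.6,0.08,0],
    [0,-0.05,2.2,0.08,0],
    [0,-0.05,2.7,0.08,0],
    [0,-0.05,3.1,0.08,0],
    [0,-0.05,3.4,0.08,0],
    [0,-0.05,3.7,0.08,0],
    [0,-0.05,4.0,0.08,0],
    [0,-0.05,4.3,0.08,0],
    [0,-0.05,4.6,0.08,0],
    [0,-0.05,4.8,0.08,0]
  ]
}}

```text
t: 30.2
tcp_pos: [0.4918, 0.3456, 0.1307]
tool_rot: [0.706, 0.031, -0.032, -0.706]
force: [-0.4, 0.2, -2.8]
finger_gap: 0.131
```

```bash
python3 go.py 0.492 0.345 0.1115 5.1;python3 -c "
from h import *
for n in('scene',):
    im=manip.snapshot(n)[:,:,::-1];cv2.imwrite(f'pics/{n}11.png',cv2.resize(im[80:270,260:460],None,fx=3,fy=3))"
```

```text
t 30.2 tcp [0.4918 0.3456 0.1307] yaw 5.09 units [ 0.005  0.641 -0.021] twist -0.001 tilt -1.0 gap 0.131 F [-0.4  0.2 -2.8]
```

View pics/scene11.png

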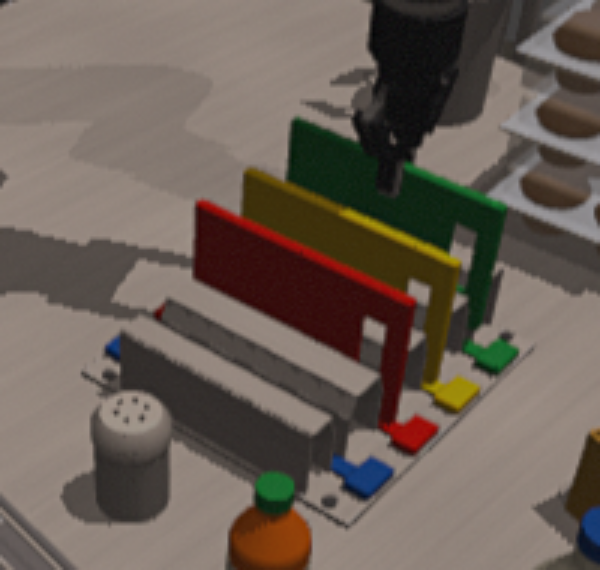

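Green is entering its slot with little side force.

Call:
{"name": "apply_moves", "arguments": {
  "motion": [
    [0,0,0.2,0,0],
    [0,0,0.35,0,0],
    [0,0,0.48,0,0],
    [0,0,0.55,0,0],
    [0,0,0.6,0,0],
    [0,0,0.64,0,0],
    [0,0,0.64,0,0]
  ]
}}

```text
t: 31.12
tcp_pos: [0.492, 0.3457, 0.1122]
tool_rot: [-0.706, -0.031, 0.031, 0.706]
force: [0.3, 0.0, -3.2]
finger_gap: 0.129
```

Call:
{"name": "apply_moves", "arguments": {
  "motion": [
    [0,0,0.04,0,0],
    [0,0,0.08,0,0],
    [0,0,0.08,0,0]
  ]
}}

```text
t: 31.5
tcp_pos: [0.4921, 0.3458, 0.1116]
tool_rot: [-0.706, -0.032, 0.031, 0.706]
force: [-2.4, -1.1, 8.6]
finger_gap: 0.128
```

Call:
{"name": "apply_moves", "arguments": {
  "motion": [
    [40,0,0,0,0],
    [40,0,0,0,0],
    [40,0,0,0,0],
    [40,0,0,0,0],
    [40,0,-0.5,0,0],
    [40,0,-1.3,0,0],
    [40,0,-2.3,0,0],
    [40,0,-3.5,0,0],
    [40,0,-4.0,0,0],
    [40,0,-4.0,0,0]
  ]
}}

```text
t: 32.75
tcp_pos: [0.4925, 0.346, 0.2312]
tool_rot: [-0.706, -0.032, 0.03, 0.707]
force: [-0.5, 0.4, -0.7]
finger_gap: 0.466
```

```bash
python3 go.py 0.524 -0.334 0.23 -5.6
```

```text
t 32.75 tcp [0.4925 0.346  0.2312] yaw 5.09 units [-9.6600e-01  1.4000e-02 -2.2669e+01] twist 1.069 tilt -1.0 gap 0.466 F [-0.5  0.4 -0.7]
```

Call:
{"name": "apply_moves", "arguments": {
  "motion": [
    [40,-0.97,0,-22.67,1.07],
    [40,-0.97,0,-22.67,1.07],
    [40,-0.97,0,-22.67,1.07],
    [40,-0.97,0,-22.67,1.07],
    [40,-0.97,0,-22.67,1.07],
    [40,-0.97,0,-22.67,1.07],
    [40,-0.97,0,-22.67,1.07],
    [40,-0.97,0,-22.67,1.07],
    [40,-0.97,0,-22.67,1.07],
    [40,-0.97,0,-22.67,1.07],
    [40,-0.97,0,-22.67,1.07],
    [40,-0.97,0,-22.67,1.07]
  ]
}}

```text
t: 34.25
tcp_pos: [0.5225, -0.3385, 0.2276]
tool_rot: [-0.706, 0.037, -0.036, 0.706]
force: [-0.1, 0.9, -0.2]
finger_gap: 0.471
```

```bash
python3 go.py 0.524 -0.334 0.23 -5.6
```

```text
t 34.25 tcp [ 0.5225 -0.3385  0.2276] yaw -5.91 units [ 0.035 -0.08   0.154] twist -0.031 tilt -1.0 gap 0.471 F [-0.1  0.9 -0.2]
```

Still settling, so I hold for two rows.

Call:
{"name": "apply_moves", "arguments": {
  "motion": [
    [40,0,0,0,0],
    [40,0,0,0,0]
  ]
}}

```text
t: 34.5
tcp_pos: [0.5229, -0.3323, 0.2291]
tool_rot: [-0.706, 0.035, -0.033, 0.707]
force: [-0.1, 0.5, -0.2]
finger_gap: 0.467
```

```bash
python3 go.py 0.524 -0.334 0.11 -5.6;python3 -c "
from h import *
for n in('scene',):
    im=manip.snapshot(n)[:,:,::-1];cv2.imwrite(f'pics/{n}12.png',im)"
```

```text
t 34.5 tcp [ 0.5229 -0.3323  0.2291] yaw -5.52 units [ 0.049  3.968 -0.061] twist 0.008 tilt -1.0 gap 0.467 F [-0.1  0.5 -0.2]
```

View pics/scene12.png

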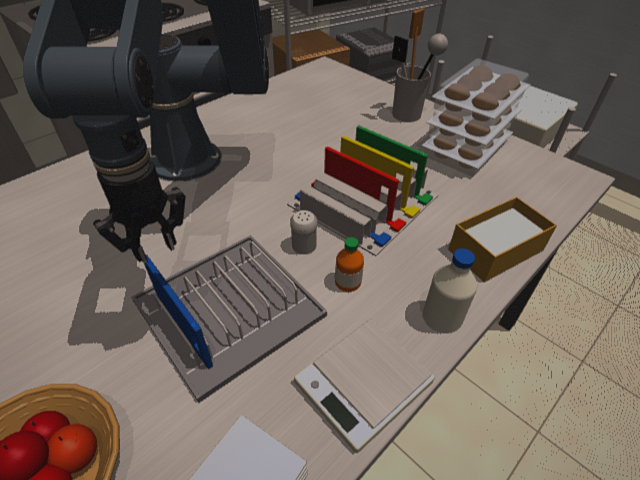

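Green, yellow and red stand in their slots, and the bystanders have not moved. Now I grasp and lift blue.

Call:
{"name": "apply_moves", "arguments": {
  "motion": [
    [40,0,0.8,-0.05,0],
    [40,0,1.8,-0.05,0],
    [40,0,2.8,-0.05,0],
    [40,0,3.5,-0.05,0],
    [40,0,3.97,-0.05,0],
    [40,0,3.97,-0.05,0],
    [0,0,3.97,-0.05,0],
    [0,0,3.97,-0.05,0],
    [0,0,3.97,-0.05,0],
    [0,0,3.97,-0.05,0],
    [0,0,3.97,-0.05,0],
    [0,0,3.97,-0.05,0]
  ]
}}

```text
t: 36.05
tcp_pos: [0.5238, -0.3363, 0.112]
tool_rot: [0.707, -0.034, 0.035, -0.706]
force: [-0.9, 1.2, 5.8]
finger_gap: 0.128
```

Call:
{"name": "apply_moves", "arguments": {
  "motion": [
    [0,0,-0.2,0,0],
    [0,0,-0.6,0,0],
    [0,0,-1.2,0,0],
    [0,0,-1.9,0,0],
    [0,0,-2.6,0,0],
    [0,0,-3.3,0,0],
    [0,0,-4.0,0,0],
    [0,0,-4.7,0,0],
    [0,0,-5.2,0,0],
    [0,0,-5.5,0,0],
    [0,0,-5.5,0,0]
  ]
}}

```text
t: 37.42
tcp_pos: [0.5233, -0.3359, 0.2764]
tool_rot: [0.707, -0.034, 0.035, -0.706]
force: [0.1, -0.0, -3.6]
finger_gap: 0.129
```

```bash
python3 go.py 0.5095 0.1415 0.276 5.1
```

```text
t 37.425 tcp [ 0.5233 -0.3359  0.2764] yaw -5.61 units [-2.0150e+00 -1.0000e-03  1.5793e+01] twist -1.071 tilt -1.0 gap 0.129 F [ 0.1 -0.  -3.6]
```

Call:
{"name": "apply_moves", "arguments": {
  "motion": [
    [0,-0.04,0,0.3,-0.03],
    [0,-0.12,0,1.0,-0.1],
    [0,-0.26,0,2.1,-0.2],
    [0,-0.45,0,3.5,-0.3],
    [0,-0.65,0,5.1,-0.42],
    [0,-0.85,0,6.7,-0.54],
    [0,-1.05,0,8.3,-0.66],
    [0,-1.26,0,9.9,-0.78],
    [0,-1.45,0,11.4,-0.9],
    [0,-1.63,0,12.8,-1.0],
    [0,-1.77,0,13.9,-1.07],
    [0,-1.87,0,14.7,-1.07]
  ]
}}

```text
t: 38.92
tcp_pos: [0.5086, 0.1114, 0.2753]
tool_rot: [-0.706, -0.032, 0.033, 0.707]
force: [0.2, -1.1, -4.4]
finger_gap: 0.129
```

```bash
python3 go.py 0.5095 0.1415 0.276 5.1
```

```text
t 38.925 tcp [0.5086 0.1114 0.2753] yaw 5.25 units [ 0.123 -0.021  0.996] twist 0.015 tilt -1.0 gap 0.129 F [ 0.2 -1.1 -4.4]
```

Call:
{"name": "apply_moves", "arguments": {
  "motion": [
    [0,0.03,0,0.5,0],
    [0,0.06,0,0.9,0],
    [0,0.06,0,1.1,0],
    [0,0.06,0,1.1,0],
    [0,0.06,0,1.1,0]
  ]
}}

```text
t: 39.55
tcp_pos: [0.5095, 0.141, 0.2757]
tool_rot: [0.707, 0.031, -0.031, -0.706]
force: [0.1, -0.4, -3.2]
finger_gap: 0.128
```

```bash
python3 go.py 0.5095 0.1415 0.112 5.1
```

```text
t 39.55 tcp [0.5095 0.141  0.2757] yaw 5.05 units [3.000e-03 5.456e+00 1.900e-02] twist -0.005 tilt -1.0 gap 0.128 F [ 0.1 -0.4 -3.2]
```

Call:
{"name": "apply_moves", "arguments": {
  "motion": [
    [0,0,0.3,0,0],
    [0,0,0.9,0,0],
    [0,0,1.6,0,0],
    [0,0,2.2,0,0],
    [0,0,2.7,0,0],
    [0,0,3.1,0,0],
    [0,0,3.4,0,0],
    [0,0,3.7,0,0],
    [0,0,4.0,0,0],
    [0,0,4.3,0,0],
    [0,0,4.6,0,0],
    [0,0,4.8,0,0]
  ]
}}

```text
t: 41.05
tcp_pos: [0.5092, 0.1416, 0.1311]
tool_rot: [0.706, 0.031, -0.032, -0.706]
force: [-0.7, 0.5, -3.1]
finger_gap: 0.126
```

```bash
python3 go.py 0.5095 0.1415 0.112 5.1;python3 -c "
from h import *
for n in('scene',):
    im=manip.snapshot(n)[:,:,::-1];cv2.imwrite(f'pics/{n}13.png',cv2.resize(im[80:270,260:460],None,fx=3,fy=3))"
```

```text
t 41.05 tcp [0.5092 0.1416 0.1311] yaw 5.09 units [ 0.01   0.636 -0.004] twist -0.001 tilt -1.0 gap 0.126 F [-0.7  0.5 -3.1]
```

View pics/scene13.png

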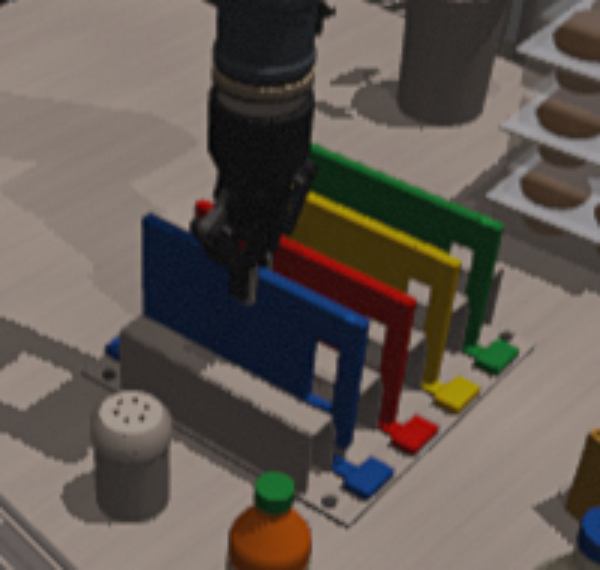

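Blue is in its slot and the other three stand upright. I lower blue to contact.

Call:
{"name": "apply_moves", "arguments": {
  "motion": [
    [0,0,0.2,0,0],
    [0,0,0.35,0,0],
    [0,0,0.48,0,0],
    [0,0,0.55,0,0],
    [0,0,0.6,0,0],
    [0,0,0.64,0,0],
    [0,0,0.64,0,0]
  ]
}}

```text
t: 41.98
tcp_pos: [0.5093, 0.1416, 0.1125]
tool_rot: [0.706, 0.031, -0.031, -0.706]
force: [0.6, -0.5, -3.2]
finger_gap: 0.128
```

Call:
{"name": "apply_moves", "arguments": {
  "motion": [
    [0,0,0.04,0,0],
    [0,0,0.08,0,0],
    [0,0,0.08,0,0]
  ]
}}

```text
t: 42.35
tcp_pos: [0.5094, 0.1417, 0.112]
tool_rot: [0.706, 0.032, -0.031, -0.706]
force: [-4.4, -0.2, 9.7]
finger_gap: 0.128
```

Call:
{"name": "apply_moves", "arguments": {
  "motion": [
    [40,0,0,0,0],
    [40,0,0,0,0],
    [40,0,0,0,0],
    [40,0,0,0,0],
    [40,0,-0.5,0,0],
    [40,0,-1.3,0,0],
    [40,0,-2.3,0,0],
    [40,0,-3.5,0,0],
    [40,0,-4.0,0,0],
    [40,0,-4.0,0,0]
  ]
}}

```text
t: 43.6
tcp_pos: [0.5099, 0.1417, 0.2313]
tool_rot: [-0.706, -0.032, 0.03, 0.706]
force: [-0.4, -0.1, -0.2]
finger_gap: 0.463
```

Call:
{"name": "apply_moves", "arguments": {
  "motion": [
    [40,0,0,-2,0],
    [40,0,0,-4,0],
    [40,0,0,-6,0],
    [40,0,0,-8,0],
    [40,0,0,-10,0],
    [40,0,0,-10,0],
    [40,0,0,-10,0]
  ]
}}

```text
t: 44.48
tcp_pos: [0.5347, -0.1567, 0.2285]
tool_rot: [-0.706, -0.03, 0.032, 0.707]
force: [0.3, 0.0, -1.0]
finger_gap: 0.467
```

```bash
python3 -c "
from h import *
print(manip.sense()['t'],manip.sense()['tcp_pos'])
for n in('scene','top'):
    im=np.ascontiguousarray(manip.snapshot(n)[:,:,::-1]);cv2.imwrite(f'pics/{n}14.png',im)
    roi={'top':(140,190,300,340),'scene':(285,110,440,250)}[n]
    if n=='top':
      x0,y0,x1,y1=roi
      for c in HUE:
        s=im[200:340,145:300];m,V=mask(s,c,90,0)
        ctr,box,t=otsu_top(im,c,roi);a,b=ends(box);A,B=ray(n,a,.14),ray(n,b,.14);print(c,box.round(0).tolist(),((A+B)/2).round(4),np.linalg.norm(A-B).round(3))
for n,p,z in(('shaker',(326,250),.097),):print(n,ray('top',p,z).round(3))
a=cv2.imread('pics/top0.png');b=cv2.imread('pics/top14.png');print('bystander diff',cv2.absdiff(a,b)[165:280,312:350].max(), cv2.absdiff(a,b)[165:280,312:350].mean())
"
```

```text
44.475 [ 0.534699   -0.15666728  0.22847942]
red [[219.0, 202.0], [225.0, 202.0], [226.0, 257.0], [221.0, 257.0]] [0.5543 0.2153 0.14  ] 0.113
yellow [[186.0, 205.0], [191.0, 205.0], [191.0, 261.0], [186.0, 261.0]] [0.5454 0.2829 0.14  ] 0.114
green [[152.0, 207.0], [156.0, 207.0], [156.0, 301.0], [152.0, 301.0]] [0.5023 0.3477 0.14  ] 0.189
blue [[253.0, 201.0], [258.0, 201.0], [261.0, 275.0], [256.0, 275.0]] [0.5393 0.1462 0.14  ] 0.151
shaker [0.526 0.008 0.097]
bystander diff 40 23.68565980167811
```

View pics/scene14.png

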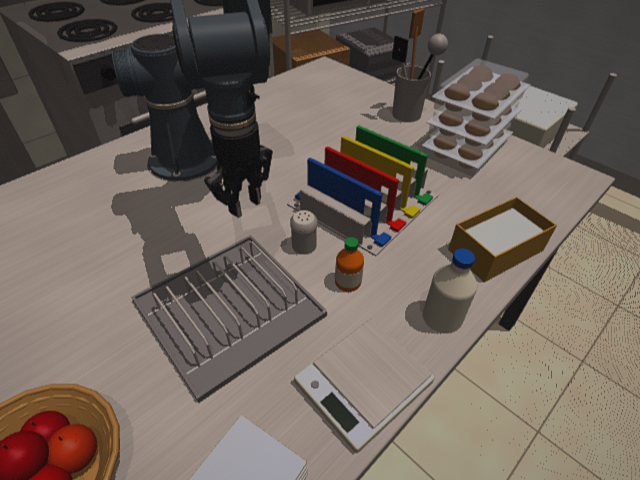

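View pics/top14.png

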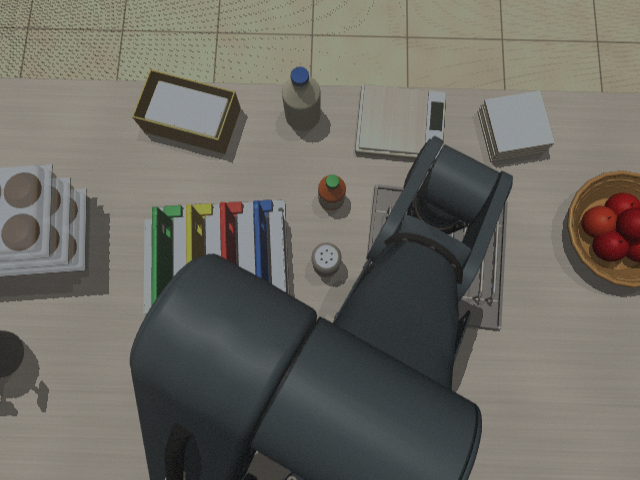

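Shaker and juice are unmoved at (326,258) and (332,190). The arm hides the near ends of the boards in the top view, so I measure the top edges in the scene view.

```bash
python3 -c "
from h import *
n='scene';im=cv2.imread('pics/scene14.png')
L={'blue':(.509,.1415),'red':(.504,.209),'yellow':(.498,.277),'green':(.492,.345)}
R=np.array([[np.cos(.089),np.sin(.089)],[-np.sin(.089),np.cos(.089)]])
for c in HUE:
    ctr,box,t=otsu_top(im,c,(295,118,432,215));a,b=sorted([(box[i]+box[(i+1)%4])/2 for i in range(4)],key=lambda p:np.linalg.norm(p-ctr))[2:]
    A,B=ray(n,a,.14),ray(n,b,.14);C=(A+B)/2
    print(c,box.round(0).tolist(),C.round(4),np.linalg.norm(A-B).round(3),'in liner frame mm',(1000*R@(C[:2]-L[c])).round(1))
"
```

```text
red [[327.0, 149.0], [328.0, 146.0], [356.0, 159.0], [355.0, 162.0]] [0.4473 0.2038 0.14  ] 0.088 in liner frame mm [-56.9  -0.1]
yellow [[345.0, 139.0], [346.0, 136.0], [413.0, 166.0], [412.0, 169.0]] [0.505  0.2774 0.14  ] 0.204 in liner frame mm [ 7.  -0.2]
green [[417.0, 194.0], [431.0, 194.0], [431.0, 202.0], [417.0, 202.0]] [0.6952 0.2102 0.14  ] 0.032 in liner frame mm [ 190.4 -152.3]
blue [[310.0, 161.0], [312.0, 157.0], [381.0, 192.0], [379.0, 196.0]] [0.5135 0.1427 0.14  ] 0.208 in liner frame mm [4.6 0.8]
```

```bash
python3 -c "
from h import *
n='scene';im=cv2.imread('pics/scene14.png')
L={'blue':(.509,.1415),'red':(.504,.209),'yellow':(.498,.277),'green':(.492,.345)}
R=np.array([[np.cos(.089),np.sin(.089)],[-np.sin(.089),np.cos(.089)]])
for c in HUE:
    m,V=mask(im,c,90,0);m[:118]=0;m[:,:303]=0;m[215:]=0;m[:,430:]=0
    if c=='green': m[190:]=0
    k,l,st,ce=cv2.connectedComponentsWithStats(m);m=(l==1+st[1:,4].argmax())
    # upper boundary pixel per column: fit outer top edge line
    xs=np.where(m.any(0))[0];ys=m.argmax(0)[xs];P=[]
    for x in(xs[1],xs[-2]): P.append(ray(n,(x,ys[xs==x][0]+1.5),.14))
    C=(P[0]+P[1])/2;print(c,xs[[0,-1]],np.linalg.norm(P[0]-P[1]).round(3),'liner frame mm',(1000*R@(C[:2]-L[c])).round(1))
"
```

```text
red [325 398] 0.211 liner frame mm [ 4.  -3.6]
yellow [341 419] 0.326 liner frame mm [ 49.1 -66.8]
green [356 427] 0.208 liner frame mm [ 4.3 -7.3]
blue [308 382] 0.213 liner frame mm [ 5.1 -2.3]
```

```bash
python3 -c "
from station import manip
s=manip.sense();print(s['t'],abs(s['qd']).max());print(manip.sign_off())"
```

```text
44.575 0.013152208848663204
the job is handed in; nothing more can be done
None
```

I moved all four boards to the storage rack, each into the slot with its own liner colour, and handed the job in at about 44.6 s of the 106 s allowed. Each board was lowered until the wrist force rose to about 9–12 N and was then released. The arm is clear of both racks.

**Position along the slots:** In the last scene picture each board is about 4–7 mm from its slot's middle, against the 30 mm allowed.

**Position across the slots:** Blue measured 0.8 to −2.3 mm, depending on the method, and yellow −0.2 mm. A rougher method gave −3.6 mm for red and −7.3 mm for green, against 20 mm allowed. The −7.3 mm is more than the play at the slot's base, so I put it down to pixel error or a slight lean.

**Upright:** All four look upright in the final scene picture, but I did not measure the tilt.

**Checks that failed or disagreed:**
- The arm hid the boards' near ends in the last top view, so the final positions come from the scene camera alone.
- The first scene measurement failed for red and green, and the second failed for yellow because its tab was picked up too.
- The pixel difference on the shaker and juice bottle told me nothing, because the picture's overall brightness changed. By eye, both stand where they were at the start.

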